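# Find and seat the rocking caddy lid

## Robot

A 7-joint arm with a two-finger parallel gripper is mounted at the origin on a cart in front of the work surface, level with it; the furniture and walls round the work are solid. World frame = base frame: x ahead of the robot, y to its left, z up, the work surface at z = 0. Lengths are in m, angles in rad, forces in N, time in s.
With the tool pointing down it reaches from about 0.4 to 0.875 m from the base axis. Payload 19.3 kg.
Tool frame: the origin (TCP) lies midway between the tips of the shut fingers; the grasp point (between the pads) lies 19 mm behind it; z points along the fingers, y is the line along which they close (so a half turn about z gives the same grasp; the last joint's range is limited). The gripper opens to 85 mm and grips with 20 to 120 N. Pads are 22 mm wide; open, the fingers measure 114 mm over their backs; the gripper's body (76 mm by 85 mm) begins 54 mm behind the grasp point. The pads swing forward as they close: fully open they stand 13 mm farther back than shut.
Start: joints at [1.076, 0.521, -0.036, 1.599, 0.021, 1.021, -0.113], TCP at [0.258, -0.569, 0.231] pointing down, gripper open.
Joint ranges: [-2.91, 2.91], [-0.3, 2.13], [-1.5, 1.42], [0.17, 2.43], [-1.26, 4.41], [0.16, 1.93], [-2.52, 2.52]. Speed limits (rad/s): [1.89, 1.89, 2.39, 2.39, 3.01, 3.01, 3.01].

## Interface

Orientations are given as [roll, pitch, yaw] about the fixed x, y, z axes, in that order (R = Rz(yaw) Ry(pitch) Rx(roll)).
In Python, from workcell import bot gives the robot as it stands.
- The arm moves only by the tool move_arm, never from a script. Its argument "series" is a list of rows, each a list of 3 entries, a list of its own where there are three numbers: the shift along the tool's x, y, z in cm, then the turn, a rotation vector about the tool's x, y, z in rad, then the opening in per cent of the stroke, from 0 (shut) to 100 (fully open). A call has 1 to 20 rows; each row is the pose to reach, as a shift and turn from the pose commanded when the call began, along the tool's axes at that moment; what a row does not reach only later rows make up. A row lasts 1/12 s, in which the tool goes at most 41.7 mm and 7.16 degrees, less where a joint would pass 70% of its speed; a pose out of reach is approached as far as the arm can. A call with a gripper value outside its range is refused whole. The fingers move at their own pace and stop on an object; "squeeze" is the grip in N (left out, the last holds). Time passes only in rows, so rows that repeat a pose let the fingers close. It gives the time, the measured TCP pose, the force, the opening and the grip force at its end, in the units of the state.
- bot.observe(): the state, without advancing time (a new reading comes with each control period).
- bot.grab_frame(name): name is "scene" or "top" or "wrist"; returns (picture, depth): 480x640x3 uint8, red, green, blue; 480x640 float32, m along the optical axis (not along the pixel's ray), 0 where there is no reading.
- bot.camera_params(name): a dict with "fovy" (degrees; the focal length in pixels is half the picture's height over the tangent of half this angle, whatever the lens; pixels are square), "cx", "cy" (the principal point, pixels), "R" (3x3) and "t" (3): a world point X has camera coordinates R X + t; the wrist camera has in their place "tool_from_camera" (4x4, takes a point from camera to tool coordinates, whose origin is the TCP and whose axes are the flange's). Camera axes: x right, y down, z forward; pixel columns grow to the right and rows downward; lengths in m; the calibration is good to about 2 mm. A picture is of the moment at which its call begins: read the wrist's pose just before it. camera_params takes no time and is no camera call.
- bot.job_done(): hands the job in; it is judged then, once.
Trained networks look in the newest picture that a camera, given by its name, has taken for a name from the list of things; names that differ only in an ending like _2 or _b are one class to them, and where a whole thing is asked for, a point or a joint stands for the part that bears it (a point fixed in the world has none). Each returns a list of dicts, best first, with "conf" (0 to 1); they miss things now and then, are a little off and sometimes report something else, mostly with a low value. They report only what shows in the picture. A call takes as long as a camera call.
- bot.find_in(camera, thing): "bbox" ([left, top, right, bottom] in pixels, round what is visible of it).
- bot.trace(camera, thing): "mask" (480x640 bool, what is visible of it) and "bbox" ([left, top, right, bottom] in pixels, round what is visible of it).
The state is a dict: "clock": time; "qpos": joint angles; "qd": joint speeds; "joint_efforts": joint torques, N m; "position": TCP position; "tool_rot": TCP orientation; "force": force on the tool from outside, world axes, zero at the start; "moment": the same for the moment, N m; "grip_width": finger opening in m; "finger_force": force on a finger pad.
Only numpy, scipy, OpenCV 4.12 (cv2) and the standard library are available. Lean on these libraries where they do the work, as an engineer would, in place of code of your own. Each camera call takes 0.05 s, during which the arm holds its last target. There are 200 camera calls.

## Task

One of the four identical square lids on the topping caddy is not seated and rocks. Working from left to right, press gently with the fingertips on the rim of each lid in turn, all four, to find it; only then push that one lid fully home by pressing down on its knob. Leave the knobs of the seated lids alone, lift nothing, do not disturb the things standing around, and finish clear of everything.

Things in the scene. Friction and masses are not known exactly. Their poses are not given: they have to be found in the camera images.
- caddy: Wooden topping caddy, a fixed block 130 (x) x 436 (y) x 52 mm high with four square wells in a row along its y axis; origin at the centre of its underside, y axis along the row towards its left end. Well centres at y = +156, +52, -52, -156 mm.
- lid_1: The leftmost of four identical loose steel lids. Square plate 88x88x5 mm with a 62x62x6 mm plug below that has 4 mm play all round in the 70x70 mm well. Origin at the centre of the plate's underside, z up, sides parallel to the caddy's. Three lids are seated, as is each lid at the end: underside on the caddy's top, flat all round, firm when pressed.
- knob_1: Round knob fixed at the centre of lid_1, 18 mm diameter, 14 mm high; origin at its foot on the lid's upper face, 5 mm above the lid's origin. The rim of the lid outside it is a flat band about 35 mm wide.
- lid_2: The second from the left of four identical loose steel lids. Shape and origin as lid_1. The unseated lid (any one of the four) lies level but 3 to 5 mm proud on a stiff 20x20 mm stopper under its centre: about 1 N on its rim tips that side down some 0.1 rad until its edge meets the caddy, and it tips back level when let go.
- knob_2: Round knob fixed at the centre of lid_2, 18 mm diameter, 14 mm high; origin at its foot on the lid's upper face, 5 mm above the lid's origin. The rim of the lid outside it is a flat band about 35 mm wide.
- lid_3: The third from the left of four identical loose steel lids. Shape and origin as lid_1. A push straight down on the unseated lid's knob, some 16 to 20 N if slow, drives the stopper in, 3 to 5 mm, until the plate meets the caddy; it stays there. Pressing the rim only rocks it.
- knob_3: Round knob fixed at the centre of lid_3, 18 mm diameter, 14 mm high; origin at its foot on the lid's upper face, 5 mm above the lid's origin. The rim of the lid outside it is a flat band about 35 mm wide.
- lid_4: The rightmost of four identical loose steel lids. Shape and origin as lid_1; behaves as told under lid_1 to lid_3.
- knob_4: Round knob fixed at the centre of lid_4, 18 mm diameter, 14 mm high; origin at its foot on the lid's upper face, 5 mm above the lid's origin. The rim of the lid outside it is a flat band about 35 mm wide.
- jug_1: Bystander, standing loose: small white round-bellied jug, 67x103x85 mm; origin at the centre of its underside.
- cocoa_shaker: Bystander, standing loose: steel shaker can, 67 mm diameter, 101 mm high; origin at the centre of its underside.
- shot_pitcher: Bystander, standing loose: small straight-sided steel pitcher with a handle, 59x89x66 mm; origin at the centre of its underside.
- milk_pitcher: Bystander, standing loose: round-bellied steel milk pitcher with a handle, 73x103x76 mm; origin at the centre of its underside.

How it is judged:
By the outcome, as a careful person would: the job done as asked, in the order asked, and still so for the second after the job is handed in, with the robot touching nothing.
It also fails if it takes over 58 s, if anything falls off the work surface, if the arm or the gripper's body presses on something with over 40 N, if the wrist force passes 120 N, or if a joint passes its speed limit or range.

## Working session

There is one attempt and no reset: what is moved stays moved. The work goes in short steps, Python scripts to look and compute and a tool call to move; the robot and the scene stay as the last step left them, time stands still between calls to the robot, and variables do not carry over. Pictures are saved under pics/ and viewed, at most 10 in all, crops included, and the job is handed in when it is done.

Besides the shell and the picture viewer there is one more tool, called after "Request:" by a JSON object that holds its "name" and its "arguments". move_arm: Moves the arm, as the interface text tells. Its arguments: {"type":"object","properties":{"series":{"type":"array"},"squeeze":{"type":"number"}},"required":["series"]}

```bash
mkdir -p pics
cat > h.py <<'E'
import numpy as np, cv2
from workcell import bot
def cloud(cam):
    pic,d=bot.grab_frame(cam); p=bot.camera_params(cam)
    f=240/np.tan(np.radians(p["fovy"])/2)
    v,u=np.mgrid[:480,:640]
    c=np.stack([(u-p["cx"])/f*d,(v-p["cy"])/f*d,d],-1)
    R=np.array(p["R"]);t=np.array(p["t"])
    return pic,d,(c-t)@R
E
python3 - <<'E'
from h import *
s=bot.observe(); print({k:np.round(v,3) for k,v in s.items()})
for cam in("top","scene"):
    pic,d,X=cloud(cam); cv2.imwrite(f"pics/{cam}0.png",pic[:,:,::-1])
    print(cam,bot.camera_params(cam)["t"])
    for n in("caddy","lid_1","knob_1","jug_1","cocoa_shaker","shot_pitcher","milk_pitcher"):
        for r in bot.trace(cam,n)[:6]:
            m=r["mask"]&(d>0); P=X[m]
            if len(P): print(n,round(r["conf"],2),np.round(r["bbox"]),np.round(np.median(P,0),3),np.round(np.percentile(P,2,0),3),np.round(np.percentile(P,98,0),3))
E
```

```text
{'clock': np.float64(0.0), 'qpos': array([ 1.076,  0.522, -0.036,  1.6  ,  0.021,  1.021, -0.113]), 'qd': array([ 0.001, -0.001,  0.002, -0.   , -0.001, -0.001, -0.001]), 'joint_efforts': array([ 1.0000e-03, -9.2711e+01,  1.9800e+00, -3.6993e+01,  1.8000e-02,
        8.0000e-03, -0.0000e+00]), 'position': array([ 0.257, -0.569,  0.231]), 'tool_rot': array([-3.14 ,  0.   ,  0.425]), 'force': array([ 0.16 , -0.172, -0.208]), 'moment': array([0.023, 0.   , 0.027]), 'finger_force': np.float64(0.0), 'grip_width': np.float64(0.086)}
top [-0.15628257  0.44410402  1.75315568]
caddy 0.71 [255. 216. 387. 286.] [0.463 0.141 0.043] [ 0.446 -0.207 -0.004] [0.578 0.225 0.054]
lid_1 0.97 [263. 221. 294. 242.] [0.512 0.162 0.052] [0.473 0.124 0.043] [0.556 0.204 0.065]
lid_1 0.92 [289. 224. 324. 252.] [0.517 0.073 0.053] [0.475 0.04  0.044] [0.56  0.102 0.068]
jug_1 0.98 [199. 177. 223. 212.] [0.584 0.449 0.045] [ 0.556  0.42  -0.009] [0.645 0.489 0.084]
jug_1 0.35 [436. 288. 470. 316.] [ 0.449 -0.429  0.038] [ 0.423 -0.473  0.   ] [ 0.484 -0.399  0.063]
cocoa_shaker 0.89 [187. 202. 207. 235.] [0.46
[... 881 characters left out ...]
68]
knob_1 0.61 [266. 261. 270. 271.] [0.513 0.17  0.071] [0.506 0.159 0.056] [0.525 0.177 0.074]
knob_1 0.29 [148. 307. 186. 350.] [0.459 0.451 0.083] [0.447 0.42  0.008] [0.503 0.479 0.103]
jug_1 0.88 [124. 280. 165. 318.] [0.593 0.469 0.056] [ 0.56   0.431 -0.002] [0.687 0.504 0.085]
jug_1 0.61 [148. 305. 187. 346.] [0.46  0.45  0.077] [ 0.447  0.416 -0.001] [0.525 0.48  0.103]
cocoa_shaker 0.96 [149. 305. 186. 347.] [0.459 0.45  0.081] [0.447 0.418 0.004] [0.505 0.479 0.103]
shot_pitcher 0.9 [447. 191. 470. 223.] [ 0.45  -0.42   0.042] [ 0.425 -0.474  0.001] [ 0.485 -0.393  0.068]
milk_pitcher 0.72 [422. 165. 447. 196.] [ 0.578 -0.434  0.048] [ 0.547 -0.494  0.004] [ 0.619 -0.403  0.077]
```

Run:
```python
import cv2,numpy as np
a=cv2.imread("pics/top0.png")[150:350,150:500];b=cv2.imread("pics/scene0.png")[150:360,100:490]
a=cv2.resize(a,(525,300));b=cv2.resize(b,(557,300))
o=np.zeros((600,560,3),np.uint8);o[:300,:525]=a;o[300:,:557]=b
cv2.imwrite("pics/c0.png",o)
```

```text
(no output)
```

View pics/c0.png

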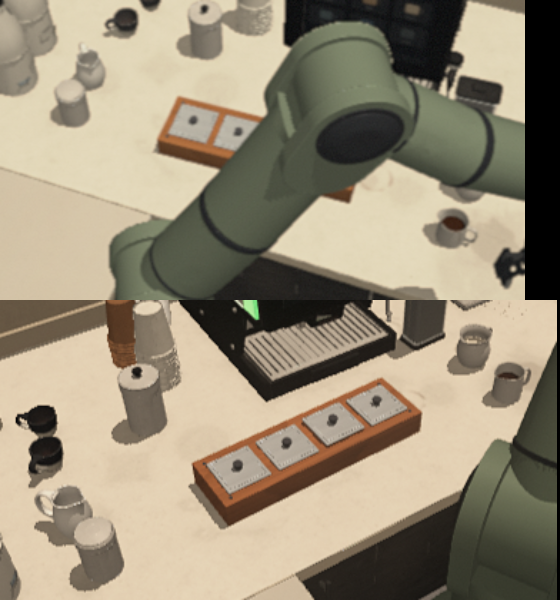

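The caddy (scene crop, about (195..420, 380..520)) holds four lids, left to right at about x 0.51–0.525, y 0.17, 0.065, −0.035, −0.14; the arm covers the right half of the caddy in the top view. I'll move over lid 1 with the fingers shut.

Request:
{"name": "move_arm", "arguments": {"series": [[[28.4, -16.8, 3], [0, 0, 0.2], 0], [[28.4, -16.8, 3], [0, 0, 0.2], 0], [[28.4, -16.8, 3], [0, 0, 0.2], 0], [[28.4, -16.8, 3], [0, 0, 0.2], 0], [[28.4, -16.8, 3], [0, 0, 0.2], 0], [[28.4, -16.8, 3], [0, 0, 0.2], 0], [[28.4, -16.8, 3], [0, 0, 0.2], 0], [[28.4, -16.8, 3], [0, 0, 0.2], 0], [[51, -57.5, 6], [0, 0, 0.386], 0], [[51, -57.5, 6], [0, 0, 0.386], 0], [[51, -57.5, 6], [0, 0, 0.386], 0], [[51, -57.5, 6], [0, 0, 0.386], 0], [[51, -57.5, 6], [0, 0, 0.386], 0], [[51, -57.5, 6], [0, 0, 0.386], 0], [[51, -57.5, 6], [0, 0, 0.386], 0], [[51, -57.5, 6], [0, 0, 0.386], 0], [[51, -57.5, 6], [0, 0, 0.386], 0], [[51, -57.5, 6], [0, 0, 0.386], 0], [[51, -57.5, 6], [0, 0, 0.386], 0], [[51, -57.5, 6], [0, 0, 0.386], 0]], "squeeze": 20}}

```text
clock: 2.47
position: [0.4849, 0.1713, 0.1712]
tool_rot: [-3.139, -0.0, 0.045]
force: [-1.4, 1.6, 0.2]
grip_width: -0.0001
finger_force: 0.0
```

Run:
```python
from h import *
from scipy.spatial.transform import Rotation as Ro
s=bot.observe(); p=bot.camera_params("wrist"); T=np.array(p["tool_from_camera"])
pic,d=bot.grab_frame("wrist"); cv2.imwrite("pics/w0.png",pic[:,:,::-1])
f=240/np.tan(np.radians(p["fovy"])/2); v,u=np.mgrid[:480,:640]
c=np.stack([(u-p["cx"])/f*d,(v-p["cy"])/f*d,d],-1)
X=(c@T[:3,:3].T+T[:3,3])@Ro.from_euler("xyz",s["tool_rot"]).as_matrix().T+s["position"]
print(s["position"],s["tool_rot"],s["force"])
def show(cam,X,d):
  for n in("lid_1","knob_1"):
    for r in bot.trace(cam,n)[:6]:
        P=X[r["mask"]&(d>0)]
        if len(P): 
            q=P[:,:2].astype(np.float32); print(cam,n,round(r["conf"],2),np.round(r["bbox"]),np.round(np.median(P,0),4),np.round(cv2.minAreaRect(q)[0],4),np.round(np.percentile(P,3,0),3),np.round(np.percentile(P,97,0),3))
show("wrist",X,d)
for cam in("top","scene"):
    pic2,d2,X2=cloud(cam); show(cam,X2,d2)
    cv2.imwrite(f"pics/{cam}1.png",pic2[:,:,::-1])
```

```text
[0.48488102 0.17130079 0.17115192] [-3.13894490e+00 -4.58674017e-04  4.47479750e-02] [-1.3719153   1.58019945  0.17405392]
wrist lid_1 0.96 [269. 111. 394. 237.] [0.5224 0.1696 0.0574] [0.5186 0.1692] [0.478 0.129 0.056] [0.56  0.211 0.07 ]
wrist lid_1 0.89 [410. 116. 544. 238.] [0.526  0.0681 0.0574] [0.5217 0.066 ] [0.482 0.026 0.056] [0.564 0.108 0.07 ]
wrist knob_1 0.9 [314. 167. 343. 194.] [0.519  0.1699 0.0707] [0.5188 0.1698] [0.511 0.162 0.069] [0.527 0.177 0.072]
wrist knob_1 0.77 [466. 168. 495. 194.] [0.5225 0.067  0.0706] [0.5217 0.0637] [0.515 0.059 0.067] [0.53  0.074 0.072]
wrist knob_1 0.59 [615. 170. 640. 198.] [ 0.5258 -0.0329  0.0742] [ 0.5253 -0.0406] [ 0.518 -0.039  0.062] [ 0.534 -0.029  0.076]
top lid_1 0.92 [290. 225. 327. 253.] [0.5166 0.0599 0.0519] [0.5182 0.063 ] [0.478 0.019 0.044] [0.561 0.103 0.064]
top lid_1 0.69 [355. 242. 387. 268.] [ 0.5236 -0.1473  0.0526] [ 0.5275 -0.1459] [ 0.482 -0.189  0.042] [ 0.57  -0.104  0.064]
top lid_1 0.64 [326. 233. 354. 264.] [ 0.5176 -0.0451  0.0568] [ 0.5199 -0.043 ] [ 0.479 -0.085  0.048] [ 0.56  -0.003  0.068]
top lid_1 0.6 [289. 226. 296. 237.] [0.5356 0.1236 0.0513] [0.3472 0.0474] [ 0.135 -0.045  0.042] [0.561 0.137 0.604]
scene lid_1 0.83 [317. 222. 358. 254.] [ 0.5186 -0.0356  0.0619] [ 0.5275 -0.0422] [ 0.48  -0.08   0.056] [0.564 0.003 0.072]
scene lid_1 0.8 [246. 252. 287. 284.] [0.5111 0.1719 0.0574] [0.5141 0.1688] [0.473 0.128 0.053] [0.555 0.211 0.068]
scene lid_1 0.74 [341. 210. 383. 240.] [ 0.5216 -0.1406  0.0575] [ 0.5285 -0.1439] [ 0.483 -0.186  0.051] [ 0.569 -0.101  0.068]
scene lid_1 0.67 [280. 237. 326. 270.] [0.5145 0.0681 0.0574] [0.5219 0.0655] [0.477 0.025 0.053] [0.56  0.107 0.069]
```

View pics/w0.png

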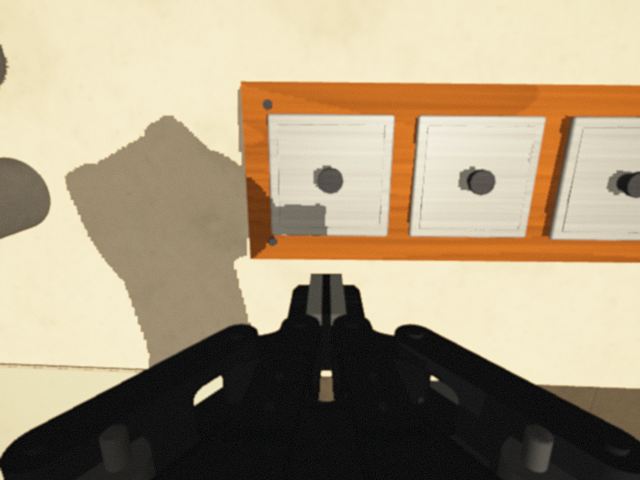

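The wrist view shows lid 1's knob at (329,180), lid 2's at (480,181), lid 3 at the right edge with its side visible (it looks proud), and the shut tips at (326,275). I'll lower over lid 1's near rim.

Request:
{"name": "move_arm", "arguments": {"series": [[[0.3, 0, 4], [0, 0, 0], 0], [[0.3, 0, 7], [0, 0, 0], 0], [[0.3, 0, 9], [0, 0, 0], 0], [[0.3, 0, 10], [0, 0, 0], 0], [[0.3, 0, 10], [0, 0, 0], 0], [[0.3, 0, 10], [0, 0, 0], 0], [[0.3, 0, 10], [0, 0, 0], 0]]}}

```text
clock: 3.5
position: [0.4891, 0.1649, 0.0726]
tool_rot: [-3.141, -0.002, 0.038]
force: [0.1, -0.3, -0.0]
grip_width: -0.0
finger_force: 0.0
```

Request:
{"name": "move_arm", "arguments": {"series": [[[0, -0.4, 0.4], [0, 0, 0], 0], [[0, -0.4, 0.8], [0, 0, 0], 0], [[0, -0.4, 1.1], [0, 0, 0], 0], [[0, -0.4, 1.3], [0, 0, 0], 0], [[0, -0.4, 1.3], [0, 0, 0], 0], [[0, -0.4, 1.3], [0, 0, 0], 0], [[0, -0.4, 1.3], [0, 0, 0], 0]]}}

```text
clock: 4.08
position: [0.4882, 0.1687, 0.0583]
tool_rot: [3.142, 0.0, 0.039]
force: [-0.1, 0.7, -0.8]
grip_width: 0.0002
finger_force: 0.0
```

Request:
{"name": "move_arm", "arguments": {"series": [[[0, 0, 0.05], [0, 0, 0], 0], [[0, 0, 0.1], [0, 0, 0], 0], [[0, 0, 0.1], [0, 0, 0], 0], [[0, 0, 0.1], [0, 0, 0], 0]]}}

```text
clock: 4.42
position: [0.4882, 0.1687, 0.0573]
tool_rot: [-3.142, -0.0, 0.039]
force: [0.3, -0.7, -0.3]
grip_width: -0.0
finger_force: 0.0
```

Request:
{"name": "move_arm", "arguments": {"series": [[[0, 0, 0.05], [0, 0, 0], 0], [[0, 0, 0.1], [0, 0, 0], 0], [[0, 0, 0.1], [0, 0, 0], 0], [[0, 0, 0.1], [0, 0, 0], 0]]}}

```text
clock: 4.75
position: [0.4882, 0.1687, 0.057]
tool_rot: [-3.142, -0.0, 0.039]
force: [-5.6, -2.5, 18.8]
grip_width: -0.0001
finger_force: 9.4
```

Lid 1 is firm at z = 0.057. Next is lid 2, with finer steps.

Request:
{"name": "move_arm", "arguments": {"series": [[[0, 0, -1.2], [0, 0, 0], 0], [[0, 0, -2.5], [0, 0, 0], 0], [[0, 4, -2.5], [0, 0, 0], 0], [[0, 8, -2.5], [0, 0, 0], 0], [[0, 10.4, -2.5], [0, 0, 0], 0], [[0, 10.4, -2], [0, 0, 0], 0], [[0, 10.4, -1.4], [0, 0, 0], 0], [[0, 10.4, -0.8], [0, 0, 0], 0], [[0, 10.4, -0.8], [0, 0, 0], 0], [[0, 10.4, -0.8], [0, 0, 0], 0]]}}

```text
clock: 5.58
position: [0.4918, 0.0659, 0.0638]
tool_rot: [-3.141, 0.001, 0.041]
force: [-0.5, 0.8, -0.4]
grip_width: -0.0002
finger_force: 0.0
```

Request:
{"name": "move_arm", "arguments": {"series": [[[0, 0, 0.1], [0, 0, 0], 0], [[0, 0, 0.2], [0, 0, 0], 0], [[0, 0, 0.3], [0, 0, 0], 0], [[0, 0, 0.4], [0, 0, 0], 0], [[0, 0, 0.5], [0, 0, 0], 0], [[0, 0, 0.6], [0, 0, 0], 0], [[0, 0, 0.7], [0, 0, 0], 0], [[0, 0, 0.7], [0, 0, 0], 0], [[0, 0, 0.7], [0, 0, 0], 0]]}}

```text
clock: 6.33
position: [0.4922, 0.0648, 0.0573]
tool_rot: [3.142, 0.0, 0.039]
force: [0.4, -0.0, -0.9]
grip_width: -0.0
finger_force: 0.0
```

Request:
{"name": "move_arm", "arguments": {"series": [[[0, 0, 0.05], [0, 0, 0], 0], [[0, 0, 0.05], [0, 0, 0], 0], [[0, 0, 0.05], [0, 0, 0], 0]]}}

```text
clock: 6.58
position: [0.4922, 0.0648, 0.0571]
tool_rot: [3.142, -0.0, 0.039]
force: [-2.6, -0.8, 7.7]
grip_width: 0.0002
finger_force: 3.7
```

Lid 2 is firm as well (7.7 N at z 0.0571). On to lid 3.

Request:
{"name": "move_arm", "arguments": {"series": [[[0, 0, -1.2], [0, 0, 0], 0], [[0, 0, -2.5], [0, 0, 0], 0], [[0, 4, -2.5], [0, 0, 0], 0], [[0, 8, -2.5], [0, 0, 0], 0], [[0, 10.4, -2.5], [0, 0, 0], 0], [[0, 10.4, -2], [0, 0, 0], 0], [[0, 10.4, -1.4], [0, 0, 0], 0], [[0, 10.4, -1], [0, 0, 0], 0], [[0, 10.4, -1], [0, 0, 0], 0], [[0, 10.4, -1], [0, 0, 0], 0]]}}

```text
clock: 7.42
position: [0.496, -0.0379, 0.0665]
tool_rot: [-3.141, 0.001, 0.041]
force: [0.5, -1.3, -0.5]
grip_width: 0.0001
finger_force: 0.0
```

Request:
{"name": "move_arm", "arguments": {"series": [[[0, 0, 0.1], [0, 0, 0], 0], [[0, 0, 0.2], [0, 0, 0], 0], [[0, 0, 0.3], [0, 0, 0], 0], [[0, 0, 0.4], [0, 0, 0], 0], [[0, 0, 0.5], [0, 0, 0], 0], [[0, 0, 0.6], [0, 0, 0], 0], [[0, 0, 0.6], [0, 0, 0], 0], [[0, 0, 0.6], [0, 0, 0], 0]]}}

```text
clock: 8.08
position: [0.496, -0.0391, 0.0608]
tool_rot: [-3.142, 0.0, 0.039]
force: [-2.5, 0.5, 2.4]
grip_width: -0.0002
finger_force: 1.2
```

Request:
{"name": "move_arm", "arguments": {"series": [[[0, 0, 0.1], [0, 0, 0], 0], [[0, 0, 0.1], [0, 0, 0], 0], [[0, 0, 0.1], [0, 0, 0], 0]]}}

```text
clock: 8.33
position: [0.496, -0.0391, 0.0598]
tool_rot: [3.142, 0.0, 0.039]
force: [-3.4, -0.1, 4.2]
grip_width: 0.0
finger_force: 2.0
```

Request:
{"name": "move_arm", "arguments": {"series": [[[0, 0, 0.05], [0, 0, 0], 0], [[0, 0, 0.1], [0, 0, 0], 0], [[0, 0, 0.1], [0, 0, 0], 0]]}}

```text
clock: 8.58
position: [0.4961, -0.0392, 0.0592]
tool_rot: [3.141, 0.0, 0.039]
force: [-7.7, 0.6, 17.0]
grip_width: -0.0002
finger_force: 8.5
```

Lid 3 rocks: contact from about z 0.061, yielding at low force until its edge met the caddy. Lid 4 still has to be tested.

Request:
{"name": "move_arm", "arguments": {"series": [[[0, 0, -0.6], [0, 0, 0], 0], [[0, 0, -1.2], [0, 0, 0], 0], [[0, 0, -2.5], [0, 0, 0], 0], [[0, 4, -2.5], [0, 0, 0], 0], [[0, 8, -2.5], [0, 0, 0], 0], [[0, 10.3, -2.5], [0, 0, 0], 0], [[0, 10.3, -1.8], [0, 0, 0], 0], [[0, 10.3, -1.2], [0, 0, 0], 0], [[0, 10.3, -0.6], [0, 0, 0], 0], [[0, 10.3, -0.6], [0, 0, 0], 0], [[0, 10.3, -0.6], [0, 0, 0], 0]]}}

```text
clock: 9.5
position: [0.5001, -0.1408, 0.0645]
tool_rot: [-3.141, 0.001, 0.04]
force: [0.7, 0.7, 0.7]
grip_width: -0.0001
finger_force: 0.0
```

Request:
{"name": "move_arm", "arguments": {"series": [[[0, 0, 0.1], [0, 0, 0], 0], [[0, 0, 0.2], [0, 0, 0], 0], [[0, 0, 0.3], [0, 0, 0], 0], [[0, 0, 0.4], [0, 0, 0], 0], [[0, 0, 0.5], [0, 0, 0], 0], [[0, 0, 0.6], [0, 0, 0], 0], [[0, 0, 0.7], [0, 0, 0], 0], [[0, 0, 0.7], [0, 0, 0], 0], [[0, 0, 0.7], [0, 0, 0], 0]]}}

```text
clock: 10.25
position: [0.5002, -0.142, 0.0578]
tool_rot: [-3.142, 0.0, 0.039]
force: [-0.0, -0.2, 0.3]
grip_width: 0.0005
finger_force: 0.0
```

Request:
{"name": "move_arm", "arguments": {"series": [[[0, 0, 0.05], [0, 0, 0], 0], [[0, 0, 0.05], [0, 0, 0], 0], [[0, 0, 0.05], [0, 0, 0], 0]]}}

```text
clock: 10.5
position: [0.5002, -0.142, 0.0573]
tool_rot: [-3.142, 0.0, 0.039]
force: [-0.0, -0.7, -0.2]
grip_width: -0.0003
finger_force: 0.0
```

Request:
{"name": "move_arm", "arguments": {"series": [[[0, 0, 0.05], [0, 0, 0], 0], [[0, 0, 0.05], [0, 0, 0], 0], [[0, 0, 0.05], [0, 0, 0], 0]]}}

```text
clock: 10.75
position: [0.5002, -0.1421, 0.0571]
tool_rot: [3.141, -0.0, 0.039]
force: [-2.3, 0.8, 7.0]
grip_width: -0.0
finger_force: 3.6
```

Request:
{"name": "move_arm", "arguments": {"series": [[[0, 0, -1], [0, 0, 0], 0], [[0, 0, -2], [0, 0, 0], 0], [[0, 0, -6], [0, 0, 0], 0], [[0, -5, -9], [0, 0, 0], 0], [[0, -10.3, -9], [0, 0, 0], 0], [[0, -10.3, -9], [0, 0, 0], 0], [[0, -10.3, -9], [0, 0, 0], 0], [[0, -10.3, -9], [0, 0, 0], 0], [[0, -10.3, -9], [0, 0, 0], 0]]}}

```text
clock: 11.5
position: [0.4963, -0.0396, 0.1474]
tool_rot: [3.141, -0.001, 0.039]
force: [-0.6, -0.5, 0.0]
grip_width: 0.0001
finger_force: 0.0
```

Run:
```python
from h import *
from scipy.spatial.transform import Rotation as Ro
s=bot.observe(); p=bot.camera_params("wrist"); T=np.array(p["tool_from_camera"])
pic,d=bot.grab_frame("wrist"); cv2.imwrite("pics/w1.png",pic[:,:,::-1])
f=240/np.tan(np.radians(p["fovy"])/2); v,u=np.mgrid[:480,:640]
c=np.stack([(u-p["cx"])/f*d,(v-p["cy"])/f*d,d],-1)
X=(c@T[:3,:3].T+T[:3,3])@Ro.from_euler("xyz",s["tool_rot"]).as_matrix().T+s["position"]
print(s["position"],s["tool_rot"],s["force"])
for n in("lid_1","knob_1"):
    for r in bot.trace("wrist",n)[:6]:
        P=X[r["mask"]&(d>0)]
        print(n,round(r["conf"],2),np.round(r["bbox"]),np.round(np.median(P,0),4),np.round(np.percentile(P,3,0),3),np.round(np.percentile(P,97,0),3))
```

```text
[ 0.49627562 -0.03958454  0.14744892] [ 3.14118276e+00 -5.93131655e-04  3.86431970e-02] [-0.56766354 -0.52986386  0.01319005]
lid_1 0.88 [410. 120. 557. 252.] [ 0.5337 -0.1395  0.0574] [ 0.489 -0.182  0.056] [ 0.571 -0.1    0.07 ]
lid_1 0.73 [  0. 118.  89. 252.] [0.5188 0.1485 0.0573] [0.478 0.126 0.055] [0.56  0.176 0.059]
lid_1 0.63 [ 91. 120. 240. 253.] [0.5266 0.0636 0.0573] [0.482 0.024 0.056] [0.564 0.106 0.07 ]
knob_1 0.89 [476. 179. 505. 207.] [ 0.5302 -0.1408  0.0706] [ 0.522 -0.149  0.059] [ 0.537 -0.134  0.072]
knob_1 0.69 [  0. 179.  15. 203.] [0.519  0.1632 0.067 ] [0.512 0.161 0.057] [0.524 0.168 0.071]
knob_1 0.61 [141. 177. 178. 207.] [0.5227 0.0647 0.0706] [0.514 0.057 0.058] [0.53  0.073 0.072]
knob_1 0.57 [308. 178. 340. 211.] [ 0.5261 -0.0383  0.0747] [ 0.518 -0.046  0.073] [ 0.534 -0.031  0.076]
```

View pics/w1.png

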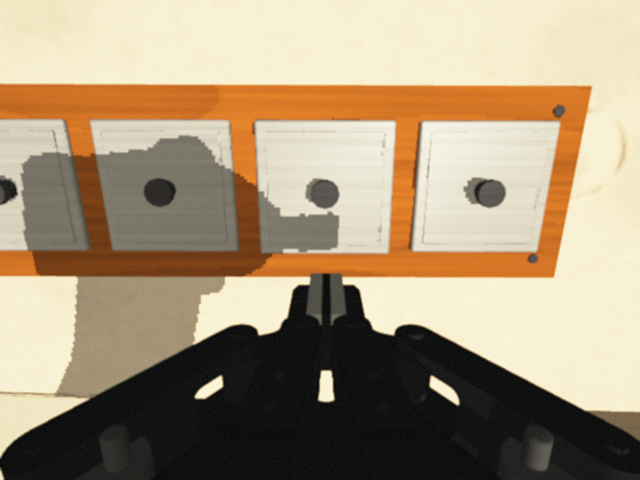

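Lid 4 is firm (7 N at z 0.0571), so only lid 3 is loose. Its knob is at image (324,193), world (0.526, −0.0385), top z 0.075. I'll position above it and press slowly.

Request:
{"name": "move_arm", "arguments": {"series": [[[3, 0, 0], [0, 0, 0], 0], [[3, 0, 3], [0, 0, 0], 0], [[3, 0, 5.5], [0, 0, 0], 0], [[3, 0, 6.8], [0, 0, 0], 0], [[3, 0, 6.8], [0, 0, 0], 0], [[3, 0, 6.8], [0, 0, 0], 0], [[3, 0, 6.8], [0, 0, 0], 0]]}}

```text
clock: 12.23
position: [0.5265, -0.0384, 0.0796]
tool_rot: [3.141, -0.001, 0.038]
force: [0.0, -0.5, 0.0]
grip_width: 0.0003
finger_force: 0.0
```

Request:
{"name": "move_arm", "arguments": {"series": [[[0, 0, 0.05], [0, 0, 0], 0], [[0, 0, 0.1], [0, 0, 0], 0], [[0, 0, 0.15], [0, 0, 0], 0], [[0, 0, 0.2], [0, 0, 0], 0], [[0, 0, 0.25], [0, 0, 0], 0], [[0, 0, 0.3], [0, 0, 0], 0], [[0, 0, 0.35], [0, 0, 0], 0], [[0, 0, 0.4], [0, 0, 0], 0], [[0, 0, 0.45], [0, 0, 0], 0], [[0, 0, 0.5], [0, 0, 0], 0], [[0, 0, 0.5], [0, 0, 0], 0]]}}

```text
clock: 13.15
position: [0.5264, -0.0379, 0.0743]
tool_rot: [3.142, -0.001, 0.039]
force: [-2.4, -0.0, 11.1]
grip_width: 0.0004
finger_force: 5.5
```

Request:
{"name": "move_arm", "arguments": {"series": [[[0, 0, 0.03], [0, 0, 0], 0], [[0, 0, 0.06], [0, 0, 0], 0], [[0, 0, 0.09], [0, 0, 0], 0], [[0, 0, 0.12], [0, 0, 0], 0], [[0, 0, 0.15], [0, 0, 0], 0], [[0, 0, 0.18], [0, 0, 0], 0], [[0, 0, 0.21], [0, 0, 0], 0], [[0, 0, 0.24], [0, 0, 0], 0], [[0, 0, 0.27], [0, 0, 0], 0], [[0, 0, 0.3], [0, 0, 0], 0], [[0, 0, 0.3], [0, 0, 0], 0]]}}

```text
clock: 14.07
position: [0.5264, -0.038, 0.0714]
tool_rot: [3.141, -0.001, 0.039]
force: [-3.1, 0.4, 13.2]
grip_width: 0.0001
finger_force: 6.8
```

Request:
{"name": "move_arm", "arguments": {"series": [[[0, 0, 0.03], [0, 0, 0], 0], [[0, 0, 0.06], [0, 0, 0], 0], [[0, 0, 0.06], [0, 0, 0], 0], [[0, 0, 0.06], [0, 0, 0], 0]]}}

```text
clock: 14.4
position: [0.5264, -0.038, 0.071]
tool_rot: [3.141, -0.001, 0.039]
force: [-5.1, 0.2, 20.5]
grip_width: 0.0004
finger_force: 10.1
```

Request:
{"name": "move_arm", "arguments": {"series": [[[0, 0, 0.03], [0, 0, 0], 0], [[0, 0, 0.06], [0, 0, 0], 0], [[0, 0, 0.06], [0, 0, 0], 0], [[0, 0, 0.06], [0, 0, 0], 0]]}}

```text
clock: 14.73
position: [0.5264, -0.038, 0.0709]
tool_rot: [3.141, -0.001, 0.039]
force: [-9.3, 0.4, 32.7]
grip_width: 0.0
finger_force: 16.6
```

Request:
{"name": "move_arm", "arguments": {"series": [[[0, 0, -0.3], [0, 0, 0], 0], [[0, 0, -1], [0, 0, 0], 0], [[0, 0, -4], [0, 0, 0], 0], [[-2, 0, -8], [0, 0, 0], 0], [[-3, 0, -9], [0, 0, 0], 0], [[-3, 0, -9], [0, 0, 0], 0], [[-3, 0, -9], [0, 0, 0], 0], [[-3, 0, -9], [0, 0, 0], 0]]}}

```text
clock: 15.4
position: [0.4964, -0.0391, 0.1593]
tool_rot: [-3.142, 0.0, 0.039]
force: [0.3, -0.5, -0.5]
grip_width: 0.0001
finger_force: 0.0
```

Run:
```python
from h import *
from scipy.spatial.transform import Rotation as Ro
s=bot.observe(); p=bot.camera_params("wrist"); T=np.array(p["tool_from_camera"])
pic,d=bot.grab_frame("wrist")
f=240/np.tan(np.radians(p["fovy"])/2); v,u=np.mgrid[:480,:640]
c=np.stack([(u-p["cx"])/f*d,(v-p["cy"])/f*d,d],-1)
X=(c@T[:3,:3].T+T[:3,3])@Ro.from_euler("xyz",s["tool_rot"]).as_matrix().T+s["position"]
print(s["position"])
# rim patches of each lid: z median at 4 sides
for i,(x,y) in enumerate([(.519,.1697),(.5225,.066),(.526,-.0383),(.5295,-.142)]):
    print(i+1,[round(float(np.median(q)),4) if len(q:=X[(d>0)&(np.hypot(X[...,0]-x-a,X[...,1]-y-b)<.006)][:,2]) else None for a,b in((-.03,0),(.03,0),(0,-.03),(0,.03),(0,0))])
```

```text
[ 0.49636383 -0.03907526  0.15930683]
1 [0.0576, 0.0575, 0.0576, None, 0.0704]
2 [0.0576, 0.0575, 0.0575, 0.0576, 0.0707]
3 [0.197, 0.0576, 0.0575, 0.0575, 0.0707]
4 [0.0576, 0.0575, 0.0576, 0.0576, 0.0708]
```

All four lids are now level at the same height (lid 3's near patch is hidden by the gripper) and the arm is clear, so I'm handing in.

```bash
python3 -c "
from workcell import bot
print(bot.job_done())"
```

```text
the job is handed in; nothing more can be done
None
```

I tested all four lids from left to right; the third (lid_3) was the one that rocked. I pressed it home on its knob, it now sits level with the others, and the arm is clear; I handed the job in at about 15.5 s.

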